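# Load a lamp lens into the guarded test box

### The arm

A 7-joint arm with a two-finger parallel gripper is mounted at the origin on the work surface. World frame = base frame: x ahead of the robot, y to its left, z up, the work surface at z = 0. Lengths are in m, angles in rad, forces in N, time in s.
With the tool pointing down it reaches from about 0.425 to 1.025 m from the base axis. Payload 9.4 kg.
Tool frame: the origin (TCP) lies at the very end of the fingers, on their centre line; the grasp point (between the pads) lies 19 mm behind it (grip_depth is the distance from the TCP to the grasp point, in m); z points along the fingers, y is the line along which they close (so a half turn about z gives the same grasp; the last joint's range is limited). The gripper opens to 85 mm and grips with 20 to 120 N. Pads are 22 mm wide; open, the fingers measure 114 mm over their backs; the gripper's body (76 mm by 85 mm) begins 54 mm behind the grasp point. The pads swing forward as they close: fully open they stand 13 mm farther back than shut.
Start: joints at [1.244, 0.599, -0.003, 1.599, 0.002, 0.943, -0.08], TCP at [0.179, -0.702, 0.231] pointing down, gripper open.
Joint ranges: [-2.57, 2.57], [-0.35, 1.97], [-1.29, 1.29], [0.11, 2.56], [-1.05, 4.19], [0.11, 1.86], [-2.63, 2.63]. Speed limits (rad/s): [2.22, 2.22, 3.01, 3.01, 3.14, 3.14, 3.14].

### API

Orientations are given as a unit quaternion [w, x, y, z].
In Python, from station import * gives the robot as it stands.
- The arm moves only by the shell command python3 -m inch 'ROWS'. ROWS is JSON, a list that holds one entry, the list of rows, each a list of 7 numbers: the shift along the tool's x, y, z in mm, then the turn, a rotation vector about the tool's x, y, z in degrees, then the closure, from 0 (fully open) to 1 (shut). A call has 1 to 8 rows; each row is the pose to reach, as a shift and turn from the pose commanded when the call began, along the tool's axes at that moment; what a row does not reach only later rows make up. A row lasts 1/8 s, in which the tool goes at most 62.5 mm and 10.7 degrees, less where a joint would pass 70% of its speed; a pose out of reach is approached as far as the arm can. A call with a gripper value outside its range is refused whole. The fingers move at their own pace and stop on an object; the grip force is fixed at half the most. Time passes only in rows, so rows that repeat a pose let the fingers close. It gives the time, the measured TCP pose, the force, the opening and the grip force at its end, in the units of the state.
- read_state(): the state, without advancing time (a new reading comes with each control period).
- read_camera(name): name is "side" or "top" or "wrist"; returns a dict with "frame" (420x560x3 uint8, blue, green, red), "range_z" (420x560 float32, m along the optical axis (not along the pixel's ray), 0 where there is no reading), "K" (3x3 intrinsics, pixels), "position" and "orientation" of the camera in the world. Camera axes: x right, y down, z forward; pixel columns grow to the right and rows downward; lengths in m; the calibration is good to about 2 mm. A picture is of the moment at which its call begins.
- job_done(): hands the job in; it is judged then, once.
Trained networks look in the newest picture that a camera, given by its name, has taken for a name from the list of things; names that differ only in an ending like _2 or _b are one class to them, and where a whole thing is asked for, a point or a joint stands for the part that bears it (a point fixed in the world has none). Each returns a list of dicts, best first, with "score" (0 to 1); they miss things now and then, are a little off and sometimes report something else, mostly with a low value. They report only what shows in the picture. A call takes as long as a camera call.
- recognise(camera, target): "point" ([x, y, z] in m, in world coordinates, good to about 4 mm: the middle of the surface that is visible of it).
- trace(camera, target): "region" (420x560 bool, what is visible of it).
The state is a dict: "time_s": time; "q": joint angles; "joint_vel": joint speeds; "tau": joint torques, N m; "eef_pos": TCP position; "tool_rot": TCP orientation; "ft_force": force on the tool from outside, world axes, zero at the start; "moment": the same for the moment, N m; "gripper_width": finger opening in m; "grip_force": force on a finger pad.
Only numpy, scipy, OpenCV 4.12 (cv2) and the standard library are available. Lean on these libraries where they do the work, as an engineer would, in place of code of your own. Each camera call takes 0.05 s, during which the arm holds its last target. There are 200 camera calls.

### The job

Slide the test box's clear guard all the way open, lay the amber lens flat in the white outline with its long side along the outline's long side, and press it down gently all round until it has pushed in the four stiff brass pins and sits level on the grey pad. Then let go and slide the guard fully shut over it, leaving the other lenses and lamps where they are.

Things in the scene. Friction and masses are not known exactly. Their poses are not given: they have to be found in the camera images.
- test_box: blue box fixed to the table, 200 (x) x 360 (y) x 89 mm high; origin at the centre of its underside, y along the guard's track. Its -y half has a window 160 (x) x 158 mm (y), open above when the guard is open, over a grey pad 62 mm up; walls rise 13.5 mm and the tracks on the long sides 27 mm above the pad. The open guard parks over the flat +y half.
- seat (a point): centre of the white outline (64 x 108 mm, long side along the box's y) on the grey pad's surface; axes as the box. Brass pins, 8 mm across, at x +-18, y +-35 mm from it stand 5 to 10 mm proud, each differently. About 6 N pushes one in flush; it stays. A lens laid on them blocks the guard: press over each pin in turn, about 15 N; over 50 N in all breaks it. The pad is sprung: 1 mm per 5 N.
- guard (a joint): clear sliding guard with aluminium frame (176 x 165 mm, 6 mm thick, underside 13.5 mm above the pad): 0 m = fully shut over the window, 0.16 m = fully open, grows along the box's +y; starts nearly shut. It drags with about 4 N (plus 12 N per m/s) and stays where it is left. Both ends of travel are hard stops.
- guard_handle (a point): point on the guard's red handle, an upright rib 12 mm thick (along the track), 80 mm long (across the track), standing 36 mm above the guard's top face in the middle of the guard; this point is on its centre line, 12 mm below its top and 24 mm above the guard's top face. Axes as the box.
- amber_lens: amber (orange) flat rectangular lamp lens, 56 (x) x 100 (y) x 10 mm thick, about 110 g, lying on the paper mat; origin at the centre of its underside, z up.
- red_lens: red lens of the same size, to be left alone; origin at the centre of its underside.
- grey_lens: smoke-grey lens of the same size, to be left alone; origin at the centre of its underside.
- tail_lamp: round black and red tail lamp, 64 mm across, 48 mm high, to be left alone; origin at the centre of its underside.
- reflector: open steel reflector bowl, 120 mm across, 55 mm high, to be left alone; origin at the centre of its underside.
- beacon: amber beacon on a black foot, 80 mm across, 78 mm high, to be left alone; origin at the centre of its underside.

How it is judged:
By the outcome, as a careful person would: the job done as asked, in the order asked, and still so for the second after the job is handed in, with the robot touching nothing.
It also fails if it takes over 72 s, if anything falls off the work surface, if the arm or the gripper's body presses on something with over 40 N, if the wrist force passes 120 N, or if a joint passes its speed limit or range.

## Working session

There is one attempt and no reset: what is moved stays moved. The work goes in short steps, Python scripts to look and compute and a shell command to move; the robot and the scene stay as the last step left them, time stands still between calls to the robot, and variables do not carry over. Pictures are saved under pics/ and viewed, at most 10 in all, crops included, and the job is handed in when it is done.

```bash
mkdir -p pics; ls
cat > h.py <<'E'
from station import *
import numpy as np, cv2
from scipy.spatial.transform import Rotation as R
def rot(q): return R.from_quat([q[1],q[2],q[3],q[0]]).as_matrix()
def cloud(c):
    z=c["range_z"];K=c["K"];v,u=np.mgrid[:z.shape[0],:z.shape[1]]
    p=np.stack([(u-K[0][2])/K[0][0]*z,(v-K[1][2])/K[1][1]*z,z],-1)
    return p@rot(c["orientation"]).T+np.array(c["position"])
E
python3 - <<'E'
from h import *
s=read_state();print({k:np.round(s[k],3) for k in("time_s","eef_pos","tool_rot","ft_force","gripper_width")}); print(np.round(rot(s["tool_rot"]),3))
ims=[]
for n in("top","side"):
    c=read_camera(n);ims.append(c["frame"]);P=cloud(c);print(n,np.round(c["position"],3),c["K"][0])
    for t in("test_box","seat","guard","guard_handle","amber_lens","red_lens","grey_lens","tail_lamp","reflector","beacon"):
        r=recognise(n,t);print(t,[(np.round(x["point"],3),round(x["score"],2)) for x in r[:2]])
    for t in("amber_lens","test_box","guard"):
        r=trace(n,t)
        if r:
            m=r[0]["region"]&(c["range_z"]>0);Q=P[m];(a,b),d,e=cv2.minAreaRect((Q[:,:2]*1000).astype(np.float32));print(t,m.sum(),a,b,d,e,np.percentile(Q[:,2],[5,50,95]))
cv2.imwrite("pics/a.png",cv2.resize(ims[0],(800,600)));cv2.imwrite("pics/b.png",cv2.resize(ims[1],(800,600)))
E
```

```text
pics
{'time_s': np.float64(0.0), 'eef_pos': array([ 0.179, -0.702,  0.23 ]), 'tool_rot': array([-0.001,  0.992,  0.125, -0.   ]), 'ft_force': array([ 0.282,  0.259, -0.072]), 'gripper_width': np.float64(0.086)}
[[ 0.969  0.247 -0.001]
 [ 0.247 -0.969  0.002]
 [-0.    -0.002 -1.   ]]
top [0.425 0.079 1.279] [417.98168375   0.         281.0947496 ]
test_box [(array([0.567, 0.141, 0.082]), 0.71)]
seat [(array([0.566, 0.139, 0.08 ]), 0.8)]
guard [(array([0.559, 0.085, 0.083]), 0.6)]
guard_handle [(array([0.562, 0.082, 0.08 ]), 0.92)]
amber_lens [(array([ 0.444, -0.218,  0.009]), 0.81)]
red_lens [(array([ 0.558, -0.323,  0.011]), 0.94)]
grey_lens [(array([ 0.664, -0.2  ,  0.009]), 0.74)]
tail_lamp [(array([ 0.771, -0.164,  0.046]), 0.55)]
reflector [(array([0.507, 0.509, 0.022]), 0.74), (array([ 0.665, -0.201,  0.01 ]), 0.74)]
beacon [(array([0.277, 0.359, 0.068]), 0.94)]
amber_lens 633 441.4158935546875 -220.1042938232422 (60.7775764465332, 101.68990325927734) 1.381544589996338 [0.00562623 0.01048    0.01416917]
test_box 8764 577.474365234375 144.21031188964844 (385.82391357421875, 223.2
[... 497 characters left out ...]
58)]
amber_lens [(array([ 0.441, -0.226,  0.008]), 0.93)]
red_lens []
grey_lens [(array([ 0.659, -0.206,  0.012]), 0.88)]
tail_lamp [(array([ 0.759, -0.168,  0.035]), 0.81)]
reflector [(array([0.503, 0.532, 0.034]), 0.96)]
beacon [(array([0.265, 0.34 , 0.047]), 0.93)]
amber_lens 1535 443.13897705078125 -218.02401733398438 (57.10219192504883, 104.71231079101562) 0.9300434589385986 [0.00846948 0.01162105 0.01359759]
test_box 10596 601.3450317382812 193.9804229736328 (475.59283447265625, 267.5914001464844) 86.15916442871094 [0.02454877 0.07723252 0.09123259]
guard 3394 562.3135986328125 83.9498519897461 (171.5631866455078, 178.10386657714844) 84.11873626708984 [0.0800295  0.08225029 0.11158531]
```

View pics/a.png

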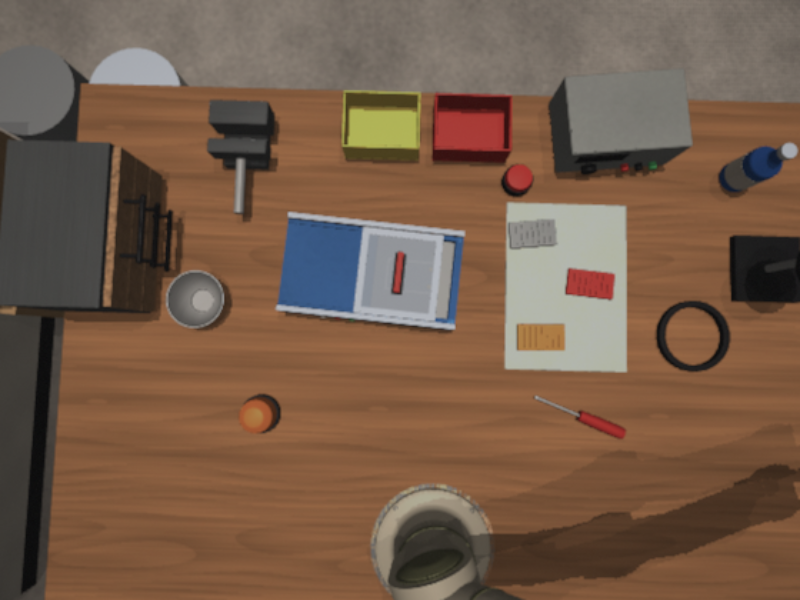

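View pics/b.png

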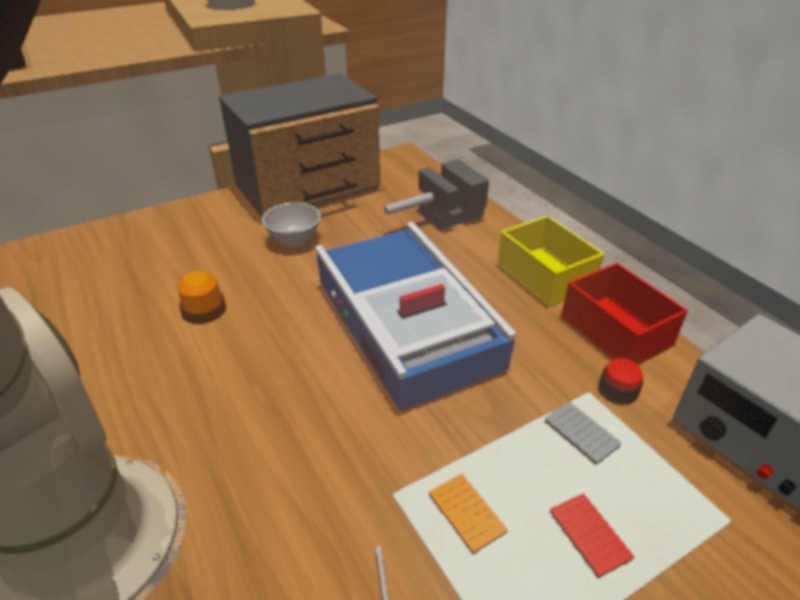

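The top view shows the box at about (370,270) with its track tilted about 5° and the red handle at (399,272). The amber lens is at (541,337), lying along world y. The side view agrees, with the handle at (422,300) and the amber lens at (467,512).

```bash
cat > hm.py <<'E'
from h import *
def red(c,P,ctr,r=.08,zmin=.088):
    h=cv2.cvtColor(c["frame"],cv2.COLOR_BGR2HSV)
    m=((h[...,0]<8)|(h[...,0]>172))&(h[...,1]>110)&(c["range_z"]>0)&(np.hypot(P[...,0]-ctr[0],P[...,1]-ctr[1])<r)
    return m
E
python3 - <<'E'
from hm import *
for n in("top","side"):
    c=read_camera(n);P=cloud(c);m=red(c,P,(.562,.082));Q=P[m]
    v,u=np.nonzero(m)
    print(n,m.sum(),np.percentile(Q[:,2],[5,25,50,75,95]).round(4),"px",u.mean(),v.mean())
    # ray through mask centroid to top height .1175
    K=c["K"]
    for zz in (.1175,.1):
        rc=cv2.minAreaRect(np.stack([u,v],1).astype(np.float32))
        d=rot(c["orientation"])@np.array([(rc[0][0]-K[0][2])/K[0][0],(rc[0][1]-K[1][2])/K[1][1],1]);o=np.array(c["position"]);print(zz,(o+d*(zz-o[2])/d[2]).round(4))
    T=Q[Q[:,2]>.108];print("top pts",len(T),T.mean(0).round(4) if len(T) else "",cv2.minAreaRect((T[:,:2]*1000).astype(np.float32)) if len(T)>5 else "")
s=read_state();print(s["eef_pos"],s["time_s"])
c=read_camera("wrist");print("wristcam in tool",(rot(s["tool_rot"]).T@(np.array(c["position"])-s["eef_pos"])).round(4));print((rot(s["tool_rot"]).T@rot(c["orientation"])).round(3))
E
```

```text
top 139 [0.0833 0.1144 0.1168 0.1186 0.1205] px 278.50359712230215 190.3956834532374
0.1175 [0.5609 0.086  0.1175]
0.1 [0.5629 0.0861 0.1   ]
top pts 114 [0.5614 0.085  0.1174] ((562.4821166992188, 84.79109191894531), (11.487335205078125, 77.19197082519531), 85.28367614746094)
side 371 [0.0895 0.0974 0.1069 0.1161 0.1193] px 294.92722371967653 208.9433962264151
0.1175 [0.5517 0.0692 0.1175]
0.1 [0.5636 0.0874 0.1   ]
top pts 174 [0.5591 0.0819 0.1153] ((560.5562744140625, 83.287841796875), (12.617774963378906, 76.4757080078125), 85.739013671875)
[ 0.17923814 -0.70251437  0.23127235] 1.5
wristcam in tool [ 0.0794  0.0012 -0.1416]
[[-0.    -0.95  -0.312]
 [ 1.     0.    -0.001]
 [ 0.001 -0.312  0.95 ]]
```

```bash
cat > go.py <<'E'
# go.py x y z yaw(deg of tool x): prints row from the current pose
from h import *
import sys
def row(p,yaw):
    s=read_state();M=rot(s["tool_rot"]);d=M.T@(np.array(p)-s["eef_pos"])*1000
    a=np.deg2rad(yaw);T=np.array([[np.cos(a),np.sin(a),0],[np.sin(a),-np.cos(a),0],[0,0,-1]])
    return np.r_[d,np.rad2deg(R.from_matrix(M.T@T).as_rotvec())].round(1).tolist()
if __name__=="__main__": print(row([float(v) for v in sys.argv[1:4]],float(sys.argv[4])))
E
python3 go.py .561 .0845 .19 -4.8
python3 -m inch '[[[565,-668,40,0,0,19,0],[565,-668,40,0,0,19,0],[565,-668,40,0,0,19,0],[565,-668,40,0,0,19,0],[565,-668,40,0,0,19,0],[565,-668,40,0,0,19,0],[565,-668,40,0,0,19,0],[565,-668,40,0,0,19,0]]]'
python3 go.py .561 .0845 .19 -4.8
```

```text
[564.5, -668.2, 41.2, 0.0, 0.0, 19.1]
time_s: 2.55
eef_pos: [0.3984, -0.2515, 0.2087]
tool_rot: [0.0, 0.999, -0.041, 0.001]
ft_force: [1.0, -0.5, 1.1]
gripper_width: 0.0854
grip_force: 0.0
[134.5, -348.2, 18.7, 0.0, -0.1, 0.1]
```

```bash
python3 -m inch '[[[134,-348,19,0,0,0,0],[134,-348,19,0,0,0,0],[134,-348,19,0,0,0,0],[134,-348,19,0,0,0,0],[134,-348,19,0,0,0,0],[134,-348,19,0,0,0,0],[134,-348,19,0,0,0,0],[134,-348,19,0,0,0,0]]]'
python3 - <<'E'
from hm import *
c=read_camera("wrist");P=cloud(c);m=red(c,P,(.562,.082));T=P[m&(P[...,2]>.11)]
print(len(T),T.mean(0).round(4),np.percentile(T[:,2],[5,50,95]),cv2.minAreaRect((T[:,:2]*1000).astype(np.float32)))
cv2.imwrite("pics/c.png",c["frame"])
E
python3 go.py .561 .0845 .09 -4.8
```

```text
time_s: 3.55
eef_pos: [0.5591, 0.0822, 0.1892]
tool_rot: [0.0, 0.999, -0.041, -0.0]
ft_force: [-0.1, -0.8, -0.0]
gripper_width: 0.0858
grip_force: 0.0
2225 [0.5635 0.084  0.1192] [0.11519626 0.11643523 0.11770637] ((561.9873046875, 75.36604309082031), (75.9652099609375, 86.68492126464844), 41.830467224121094)
[1.9, -3.4, 99.4, 0.0, 0.0, 0.0]
```

View pics/c.png

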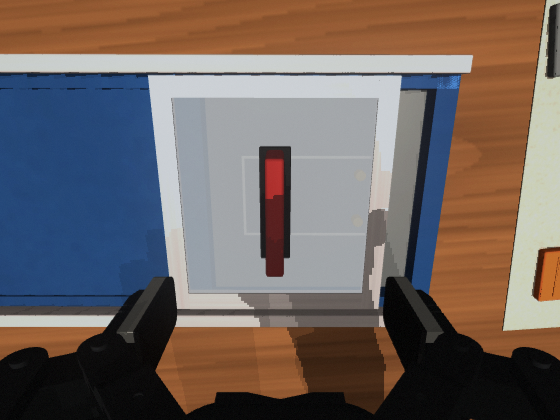

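The wrist view has the handle at (275,215), midway between the fingers, with the track horizontal. I'll descend, grip it, and start sliding.

```bash
python3 -m inch '[[[2,-2,50,0,0,0,0],[2,-2,97,0,0,0,0],[2,-2,97,0,0,0,0],[2,-2,97,0,0,0,1],[2,-2,97,0,0,0,1],[2,-2,97,0,0,0,1],[2,-2,97,0,0,0,1],[2,-2,97,0,0,0,1]]]'
python3 -m inch '[[[0,0,0,0,0,0,1],[0,-5,0,0,0,0,1],[0,-15,0,0,0,0,1],[0,-30,0,0,0,0,1]]]'
```

```text
time_s: 4.6
eef_pos: [0.562, 0.0847, 0.0934]
tool_rot: [-0.0, 0.999, -0.041, 0.001]
ft_force: [-1.6, -0.4, 9.4]
gripper_width: 0.0107
grip_force: 58.7
time_s: 5.1
eef_pos: [0.5643, 0.1127, 0.0934]
tool_rot: [0.001, 0.999, -0.042, 0.0]
ft_force: [-1.9, -6.4, 9.2]
gripper_width: 0.011
grip_force: 58.8
```

```bash
python3 -m inch '[[[0,-20,-1.5,0,0,0,1],[0,-45,-1.5,0,0,0,1],[0,-70,-1.5,0,0,0,1],[0,-90,-1.5,0,0,0,1],[0,-100,-1.5,0,0,0,1],[0,-105,-1.5,0,0,0,1]]]'
python3 -m inch '[[[0,-4,0,0,0,0,1],[0,-8,0,0,0,0,1],[0,-8,0,0,0,0,1]]]'
```

```text
time_s: 5.85
eef_pos: [0.5729, 0.2165, 0.0935]
tool_rot: [0.002, 0.999, -0.041, -0.0]
ft_force: [2.8, -16.9, -1.7]
gripper_width: 0.0108
grip_force: 61.3
time_s: 6.22
eef_pos: [0.5728, 0.2165, 0.0934]
tool_rot: [0.006, 0.999, -0.044, -0.002]
ft_force: [0.2, -29.2, 4.3]
gripper_width: 0.011
grip_force: 62.2
```

The guard is against the hard stop: y stayed at 0.2165 while the force rose to 29 N, after 132 mm of travel. Next I relax, release, rise, and look at the window.

```bash
python3 -m inch '[[[0,9,0,0,0,0,1],[0,9,0,0,0,0,0],[0,9,0,0,0,0,0],[0,9,0,0,0,0,0],[0,9,-60,0,0,0,0],[0,9,-100,0,0,0,0],[0,70,-105,0,0,0,0],[0,120,-105,0,0,0,0]]]'
python3 -m inch '[[[0,15,0,0,0,0,0],[0,15,0,0,0,0,0]]]'
python3 - <<'E'
from hm import *
c=read_camera("wrist");P=cloud(c);cv2.imwrite("pics/d.png",cv2.resize(c["frame"],(800,600)));np.save("d.npy",P)
for n in("wrist","top"):
    if n=="top":
        c=read_camera(n);P=cloud(c);m=red(c,P,(.573,.217));T=P[m&(P[...,2]>.11)];print("handle",T.mean(0))
    for t in("seat",): print(n,t,[(np.round(x["point"],4),round(x["score"],2)) for x in recognise(n,t)[:2]])
E
```

```text
time_s: 7.22
eef_pos: [0.5636, 0.1066, 0.2001]
tool_rot: [-0.0, 0.999, -0.04, 0.001]
ft_force: [1.5, -0.7, 0.3]
gripper_width: 0.0848
grip_force: 0.0
time_s: 7.48
eef_pos: [0.5624, 0.0921, 0.1992]
tool_rot: [-0.0, 0.999, -0.042, 0.0]
ft_force: [0.8, 1.2, 0.6]
gripper_width: 0.0854
grip_force: 0.0
wrist seat [(array([0.5822, 0.1326, 0.0874]), 0.74)]
handle [0.57282882 0.21448432 0.11657847]
top seat [(array([0.5657, 0.2296, 0.0816]), 0.78)]
```

View pics/d.png

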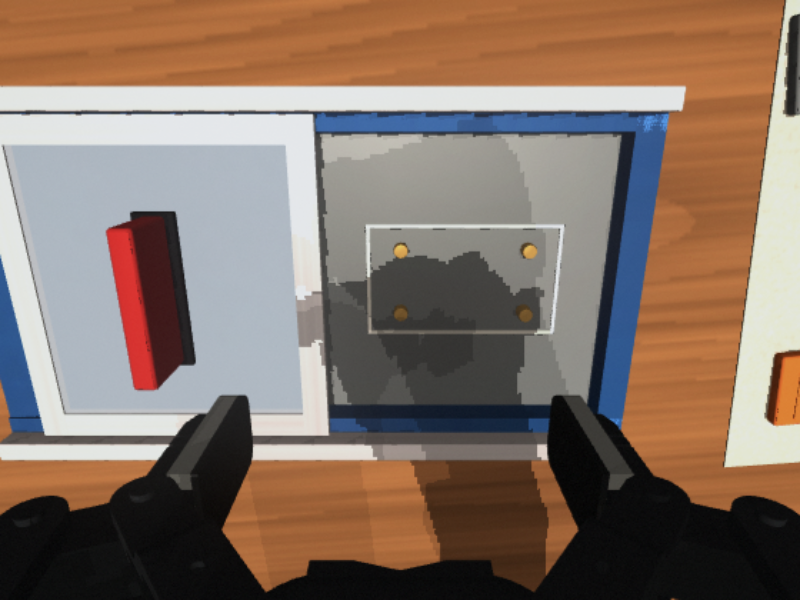

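The guard is fully open. The white outline's corners are at about (366,225), (564,225), (551,333), (369,333), and the pins are at (400,250), (529,251), (525,315), (400,313).

```bash
python3 - <<'E'
from hm import *
P=np.load("d.npy");s=560/800
def at(u,v):
    u,v=u*s,v*s;W=P[int(v)-3:int(v)+4,int(u)-3:int(u)+4].reshape(-1,3);return np.median(W,0)
C=np.array([at(*p) for p in[(366,226),(563,226),(552,332),(369,332)]]);print(C.round(4),C.mean(0).round(4))
print([np.linalg.norm(C[i]-C[(i+1)%4]).round(4) for i in range(4)])
d=(C[0]-C[1]+C[3]-C[2]);print("yaw box",np.rad2deg(np.arctan2(-d[0],d[1])))
for p in[(400,250),(529,251),(525,315),(400,313)]: 
    u,v=p[0]*s,p[1]*s;W=P[int(v)-3:int(v)+4,int(u)-3:int(u)+4].reshape(-1,3);print("pin",at(*p).round(4),W[:,2].max().round(4))
# amber from top, side: colour-based
for n in("top","side"):
    c=read_camera(n);Q=cloud(c);h=cv2.cvtColor(c["frame"],cv2.COLOR_BGR2HSV)
    r=trace(n,"amber_lens")
    m=r[0]["region"]&(c["range_z"]>0)&(Q[...,2]>.003) if r else 0
    T=Q[m];T=T[np.abs(T-np.median(T,0)).max(1)<.07];rc=cv2.minAreaRect((T[:,:2]*1000).astype(np.float32));print(n,rc,np.median(T,0))
E
python3 go.py .443 -.219 .19 -1
```

```text
[[ 5.929e-01  1.068e-01  6.100e-02]
 [ 5.839e-01 -1.000e-04  6.130e-02]
 [ 5.224e-01  5.600e-03  6.120e-02]
 [ 5.311e-01  1.115e-01  6.110e-02]] [0.5576 0.056  0.0612]
[np.float64(0.1073), np.float64(0.0618), np.float64(0.1062), np.float64(0.062)]
yaw box -4.7657713747173664
pin [0.5792 0.0893 0.0665] 0.0679
pin [0.5736 0.02   0.0678] 0.0689
pin [0.5376 0.023  0.0694] 0.0714
pin [0.5435 0.0922 0.0679] 0.0696
top ((444.4832763671875, -219.3408203125), (54.63219451904297, 103.8177490234375), 1.4635002613067627) [ 0.44387619 -0.21855664  0.01041719]
side ((444.6368713378906, -218.0588836669922), (60.382144927978516, 105.65625762939453), 0.7904530167579651) [ 0.44113506 -0.22475055  0.0115487 ]
[-93.7, 321.0, 8.7, -0.0, 0.0, -3.6]
```

```bash
python3 - <<'E'
from h import *
print(np.round(read_state()["q"],3))
E
python3 go.py .444 -.219 .19 91;python3 go.py .444 -.219 .19 -89
```

```text
[-0.308  0.455  0.062  1.995 -0.043  0.694 -1.871]
[-92.8, 320.9, 8.7, -0.0, 0.0, -95.6]
[-92.8, 320.9, 8.7, 0.0, 0.0, 84.4]
```

```bash
python3 -m inch '[[[-20,50,0,0,0,-10,0],[-40,110,0,0,0,-20,0],[-93,170,4,0,0,-31,0],[-93,230,8,0,0,-42,0],[-93,290,8,0,0,-53,0],[-93,321,8,0,0,-64,0],[-93,321,8,0,0,-75,0],[-93,321,8,0,0,-86,0]]]'
python3 -m inch '[[[0,0,0,0,0,-9.5,0],[0,0,0,0,0,-9.5,0],[0,0,0,0,0,-9.5,0]]]'
cat > am.py <<'E'
from h import *
c=read_camera("wrist");P=cloud(c);h=cv2.cvtColor(c["frame"],cv2.COLOR_BGR2HSV)
m=(h[...,0]>8)&(h[...,0]<24)&(h[...,1]>190)&(h[...,2]>90)&(c["range_z"]>0)
n,l,st,_=cv2.connectedComponentsWithStats(cv2.morphologyEx(m.astype(np.uint8),cv2.MORPH_CLOSE,np.ones((5,5))))
r=trace("wrist","amber_lens")
if r:
    T=P[r[0]["region"]&(c["range_z"]>0)];print("trace",r[0]["score"],np.median(T,0).round(4),cv2.minAreaRect((T[:,:2]*1000).astype(np.float32)),np.percentile(T[:,2],[5,50,95]).round(4))
f=c["frame"].copy()
if r: cv2.drawContours(f,cv2.findContours(r[0]["region"].astype(np.uint8),0,1)[0],-1,(255,0,0),1)
cv2.imwrite("pics/e.png",f)
E
python3 am.py; python3 go.py .444 -.219 .19 91
```

```text
time_s: 8.88
eef_pos: [0.4433, -0.2206, 0.1908]
tool_rot: [0.0, 0.77, 0.638, 0.0]
ft_force: [0.7, 0.1, -0.3]
gripper_width: 0.0853
grip_force: 0.0
time_s: 9.25
eef_pos: [0.4434, -0.2198, 0.1909]
tool_rot: [-0.0, 0.717, 0.697, -0.0]
ft_force: [0.0, 0.2, 0.3]
gripper_width: 0.0853
grip_force: 0.0
trace 0.89 [ 0.4404 -0.2172  0.01  ] ((439.86798095703125, -223.16590881347656), (57.55739212036133, 103.76874542236328), 1.3811782598495483) [0.0087 0.01   0.0112]
[0.7, 0.5, 0.9, -0.0, 0.0, -2.6]
```

View pics/e.png

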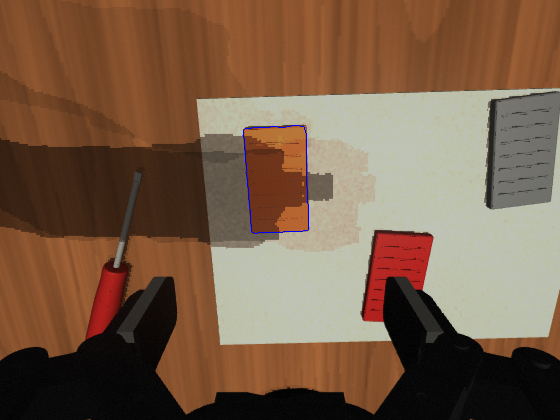

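The lens is centred at about (277,180) between the fingers, and the red lens is clear of them. I'll descend and grip.

```bash
python3 -m inch '[[[0,-1.3,60,0,0,-2.7,0],[0,-1.3,120,0,0,-2.7,0],[0,-1.3,165,0,0,-2.7,0],[0,-1.3,185,0,0,-2.7,0],[0,-1.3,193,0,0,-2.7,0],[0,-1.3,193,0,0,-2.7,0]]]'
python3 -m inch '[[[0,0,0,0,0,0,0.3],[0,0,0,0,0,0,0.6],[0,0,0,0,0,0,1],[0,0,0,0,0,0,1],[0,0,0,0,0,0,1],[0,0,0,0,0,0,1]]]'
```

```text
time_s: 10.1
eef_pos: [0.4422, -0.2197, -0.002]
tool_rot: [-0.0, 0.699, 0.715, -0.0]
ft_force: [-0.4, -0.0, -0.6]
gripper_width: 0.0853
grip_force: 0.0
time_s: 10.85
eef_pos: [0.4424, -0.2202, -0.0007]
tool_rot: [0.001, 0.699, 0.715, 0.0]
ft_force: [-0.9, 1.6, 10.8]
gripper_width: 0.0543
grip_force: 61.6
```

```bash
python3 -m inch '[[[0,0,-40,0,0,0,1],[0,0,-100,0,0,0,1],[0,0,-160,0,0,0,1],[0,0,-160,0,0,0,1]]]'
python3 go.py .558 .056 .16 85.2
python3 - <<'E'
from h import *
c=read_camera("wrist");s=read_state();P=cloud(c);M=rot(s["tool_rot"]);L=(P-s["eef_pos"])@M
h=cv2.cvtColor(c["frame"],cv2.COLOR_BGR2HSV)
m=(h[...,0]>8)&(h[...,0]<24)&(h[...,1]>190)&(c["range_z"]>0)&(abs(L[...,2])<.03)&(abs(L[...,1])<.035)&(abs(L[...,0])<.1)
T=L[m];print(m.sum(),np.percentile(T,[1,50,99],axis=0).round(4));v,u=np.nonzero(m);print(u.min(),u.max(),v.min(),v.max())
cv2.imwrite("pics/f.png",c["frame"])
E
```

```text
time_s: 11.35
eef_pos: [0.4438, -0.221, 0.1626]
tool_rot: [0.004, 0.7, 0.714, 0.001]
ft_force: [-0.8, 0.6, -2.1]
gripper_width: 0.0542
grip_force: 65.1
[274.6, 119.9, 2.4, 0.4, 0.2, 6.0]
25645 [[-0.0489 -0.0263 -0.0141]
 [ 0.0024 -0.0019 -0.0127]
 [ 0.0478  0.0272 -0.0113]]
206 350 172 387
```

View pics/f.png

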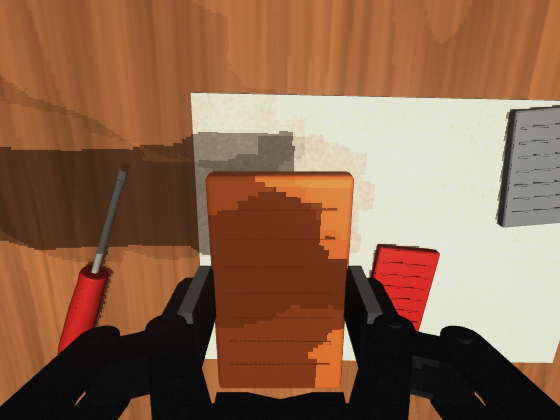

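The lens is held square, centred within about 1 mm along its length, with its underside about 3 mm above TCP level. Next I carry it over the seat.

```bash
python3 -m inch '[[[40,20,0,0,0,1,1],[90,40,0,0,0,2,1],[145,65,0,0,0,4,1],[200,90,0,0,0,6,1],[245,108,0,0,0,6,1],[265,116,0,0,0,6,1],[275,120,2,0,0,6,1],[275,120,2,0,0,6,1]]]'
python3 go.py .558 .056 .08 85.2
```

```text
time_s: 12.4
eef_pos: [0.5554, 0.0569, 0.1552]
tool_rot: [-0.0, 0.736, 0.677, -0.001]
ft_force: [-0.4, -0.3, -0.6]
gripper_width: 0.0539
grip_force: 65.1
[-0.6, 2.8, 75.2, -0.1, 0.1, 0.0]
```

```bash
python3 -m inch '[[[-0.6,2.6,40,0,0,0,1],[-0.6,2.6,70,0,0,0,1],[-0.6,2.6,75,0,0,0,1],[-0.6,2.6,75,0,0,0,1],[-0.6,2.6,75,0,0,0,1]]]'
python3 go.py .558 .056 .069 85.2
python3 - <<'E'
from h import *
c=read_camera("wrist");cv2.imwrite("pics/g.png",c["frame"])
E
```

```text
time_s: 13.02
eef_pos: [0.5591, 0.0565, 0.0821]
tool_rot: [0.001, 0.736, 0.677, 0.001]
ft_force: [-0.1, -0.2, -1.2]
gripper_width: 0.0543
grip_force: 65.0
[-0.6, -1.0, 13.1, 0.1, -0.0, 0.0]
```

View pics/g.png

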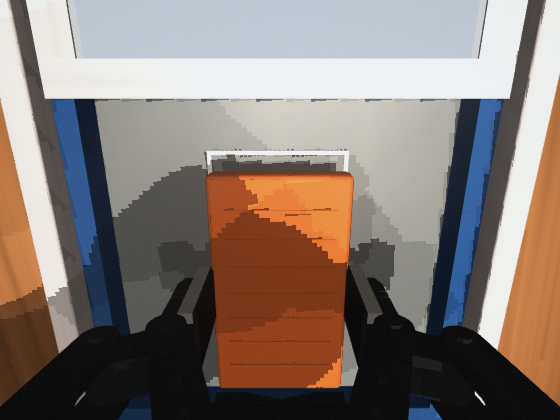

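The lens's front edge (columns 207–352) is centred on the outline's edge (208–348). I'll lower it onto the pins.

```bash
python3 -m inch '[[[-0.5,-0.7,5,0,0,0,1],[-0.5,-0.7,10,0,0,0,1],[-0.5,-0.7,12,0,0,0,1],[-0.5,-0.7,12,0,0,0,1]]]'
python3 -m inch '[[[0,0,1,0,0,0,1],[0,0,2,0,0,0,1],[0,0,2,0,0,0,1]]]'
```

```text
time_s: 13.58
eef_pos: [0.5576, 0.0565, 0.0687]
tool_rot: [-0.0, 0.736, 0.677, -0.0]
ft_force: [-0.9, -0.7, 0.1]
gripper_width: 0.0539
grip_force: 65.3
time_s: 13.95
eef_pos: [0.5577, 0.0566, 0.0671]
tool_rot: [-0.0, 0.736, 0.677, -0.0]
ft_force: [-2.1, -0.8, 5.0]
gripper_width: 0.0539
grip_force: 65.8
```

```bash
python3 -m inch '[[[0,0,1,0,0,0,1],[0,0,2,0,0,0,1],[0,0,2,0,0,0,1]]]'
python3 -m inch '[[[0,0,1,0,0,0,1],[0,0,2,0,0,0,1],[0,0,2,0,0,0,1]]]'
```

```text
time_s: 14.32
eef_pos: [0.5577, 0.0565, 0.0654]
tool_rot: [0.0, 0.736, 0.677, -0.0]
ft_force: [-2.4, 0.8, 9.5]
gripper_width: 0.0537
grip_force: 66.3
time_s: 14.7
eef_pos: [0.5577, 0.0565, 0.0638]
tool_rot: [0.0, 0.736, 0.677, 0.0]
ft_force: [-4.4, -0.6, 15.6]
gripper_width: 0.0543
grip_force: 66.8
```

```bash
python3 -m inch '[[[0,0,1,0,0,0,1],[0,0,2,0,0,0,1],[0,0,2,0,0,0,1]]]'
python3 -m inch '[[[0,0,1,0,0,0,1],[0,0,1.5,0,0,0,1],[0,0,1.5,0,0,0,1]]]'
```

```text
time_s: 15.08
eef_pos: [0.5577, 0.0565, 0.0621]
tool_rot: [0.0, 0.736, 0.677, 0.0]
ft_force: [-4.9, -1.7, 19.5]
gripper_width: 0.0541
grip_force: 67.3
time_s: 15.45
eef_pos: [0.5577, 0.0564, 0.0608]
tool_rot: [0.0, 0.736, 0.677, 0.0]
ft_force: [-6.1, -1.2, 22.0]
gripper_width: 0.0539
grip_force: 67.6
```

```bash
python3 -m inch '[[[0,0,1,0,0,0,1],[0,0,1.5,0,0,0,1],[0,0,1.5,0,0,0,1]]]'
python3 go.py .5577 .0565 .0608 85.2
```

```text
time_s: 15.82
eef_pos: [0.5577, 0.0565, 0.0594]
tool_rot: [0.001, 0.736, 0.677, 0.0]
ft_force: [-5.6, -0.5, 21.2]
gripper_width: 0.0539
grip_force: 67.6
[0.0, -0.0, -1.4, 0.1, 0.0, 0.1]
```

```bash
python3 -m inch '[[[0,0,0.7,0,0,0,1],[0,0,1.2,0,0,0,1],[0,0,1.2,0,0,0,1]]]'
```

```text
time_s: 16.2
eef_pos: [0.5577, 0.0565, 0.0582]
tool_rot: [0.001, 0.736, 0.677, 0.0]
ft_force: [-6.6, -0.8, 21.8]
gripper_width: 0.0541
grip_force: 67.6
```

```bash
python3 -m inch '[[[0,0,-0.8,0,0,0,1],[0,0,-0.8,0,0,0,0],[0,0,-0.8,0,0,0,0],[0,0,-0.8,0,0,0,0],[0,0,-40,0,0,0,0],[0,0,-90,0,0,0,0],[0,0,-110,0,0,0,1],[0,0,-110,0,0,0,1]]]'
python3 - <<'E'
from h import *
c=read_camera("wrist");P=cloud(c);h=cv2.cvtColor(c["frame"],cv2.COLOR_BGR2HSV)
m=(h[...,0]>8)&(h[...,0]<24)&(h[...,1]>190)&(c["range_z"]>0)&(np.hypot(P[...,0]-.558,P[...,1]-.056)<.07)&(P[...,2]>.066)
T=P[m];print(m.sum(),cv2.minAreaRect((T[:,:2]*1000).astype(np.float32)))
a=np.deg2rad(-4.8);B=np.array([[np.cos(a),-np.sin(a)],[np.sin(a),np.cos(a)]]);Q=(T[:,:2]-[.558,.056])@B
A=np.c_[Q,np.ones(len(Q))];k=np.linalg.lstsq(A,T[:,2],rcond=None)[0]
for x in(-18,18):
    for y in(-35,35): print("top z over pin",x,y,(k@[x/1e3,y/1e3,1]).round(4))
print(np.percentile(Q,[.5,99.5],axis=0).round(4))
cv2.imwrite("pics/i.png",c["frame"]);print(read_state()["eef_pos"])
E
```

```text
time_s: 17.2
eef_pos: [0.5586, 0.0565, 0.168]
tool_rot: [0.001, 0.736, 0.677, 0.001]
ft_force: [0.4, 0.2, 0.1]
gripper_width: 0.0515
grip_force: 0.0
7183 ((556.926025390625, 50.650264739990234), (89.27318572998047, 55.171653747558594), 85.01725006103516)
top z over pin -18 -35 0.0732
top z over pin -18 35 0.0734
top z over pin 18 -35 0.0732
top z over pin 18 35 0.0733
[[-0.0279 -0.0488]
 [ 0.0264  0.0342]]
[0.55789357 0.05627469 0.16676175]
```

View pics/i.png

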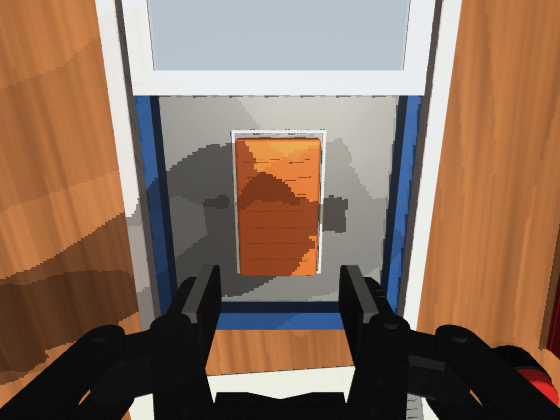

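The lens lies inside the white outline, with its far edge at row 139 against the outline's 132. It is level within 0.2 mm but perhaps 1–2 mm above the pad. Now I press over each pin with closed fingers.

```bash
python3 -m inch '[[[35,18,30,0,0,0,1],[35,18,70,0,0,0,1],[35,18,86,0,0,0,1],[35,18,88,0,0,0,1],[35,18,90,0,0,0,1],[35,18,92,0,0,0,1],[35,18,92,0,0,0,1]]]'
python3 -m inch '[[[0,0,1,0,0,0,1],[0,0,2,0,0,0,1],[0,0,2,0,0,0,1]]]'
```

```text
time_s: 18.12
eef_pos: [0.5789, 0.0897, 0.0754]
tool_rot: [0.0, 0.736, 0.677, 0.0]
ft_force: [0.1, -0.2, 0.9]
gripper_width: 0.0001
grip_force: 0.0
time_s: 18.5
eef_pos: [0.5789, 0.0899, 0.0732]
tool_rot: [0.0, 0.736, 0.677, 0.0]
ft_force: [-0.2, -1.2, 5.9]
gripper_width: -0.0001
grip_force: 3.0
```

```bash
python3 -m inch '[[[0,0,1,0,0,0,1],[0,0,1.5,0,0,0,1],[0,0,1.5,0,0,0,1]]]'
python3 -m inch '[[[0,0,1,0,0,0,1],[0,0,1,0,0,0,1]]]'
```

```text
time_s: 18.88
eef_pos: [0.5792, 0.09, 0.0719]
tool_rot: [0.0, 0.736, 0.677, 0.001]
ft_force: [-1.5, -0.4, 7.8]
gripper_width: 0.0001
grip_force: 3.8
time_s: 19.12
eef_pos: [0.5793, 0.09, 0.0711]
tool_rot: [0.001, 0.736, 0.677, 0.001]
ft_force: [-0.7, -0.2, 9.7]
gripper_width: -0.0001
grip_force: 4.8
```

```bash
python3 -m inch '[[[0,0,1,0,0,0,1],[0,0,1.5,0,0,0,1],[0,0,1.5,0,0,0,1]]]'
python3 -m inch '[[[0,0,0.6,0,0,0,1],[0,0,0.6,0,0,0,1]]]'
```

```text
time_s: 19.5
eef_pos: [0.5794, 0.0901, 0.07]
tool_rot: [0.001, 0.736, 0.677, 0.001]
ft_force: [-1.7, -0.6, 15.1]
gripper_width: 0.0002
grip_force: 7.2
time_s: 19.75
eef_pos: [0.5794, 0.0901, 0.0696]
tool_rot: [0.001, 0.736, 0.677, 0.001]
ft_force: [-1.7, -0.8, 16.3]
gripper_width: -0.0002
grip_force: 8.1
```

```bash
python3 -m inch '[[[0,0,-10,0,0,0,1],[0,-36,-10,0,0,0,1],[0,-36,-6,0,0,0,1],[0,-36,-4,0,0,0,1],[0,-36,-3,0,0,0,1],[0,-36,-2,0,0,0,1],[0,-36,-1,0,0,0,1],[0,-36,-1,0,0,0,1]]]'
python3 -m inch '[[[0,0,0.5,0,0,0,1],[0,0,1,0,0,0,1],[0,0,1,0,0,0,1]]]'
```

```text
time_s: 20.75
eef_pos: [0.5427, 0.0931, 0.0696]
tool_rot: [-0.0, 0.736, 0.677, -0.0]
ft_force: [-5.7, 1.1, 14.8]
gripper_width: 0.0002
grip_force: 7.3
time_s: 21.12
eef_pos: [0.5427, 0.093, 0.0689]
tool_rot: [0.0, 0.736, 0.677, -0.0]
ft_force: [-7.0, 0.5, 17.8]
gripper_width: 0.0
grip_force: 9.0
```

Next pins: (-35,-18), then (-35,+18).

```bash
python3 -m inch '[[[0,0,-10,0,0,0,1],[-40,0,-10,0,0,0,1],[-70,0,-9,0,0,0,1],[-70,0,-5,0,0,0,1],[-70,0,-3,0,0,0,1],[-70,0,-2,0,0,0,1],[-70,0,-1,0,0,0,1],[-70,0,-1,0,0,0,1]]]'
python3 -m inch '[[[0,0,0.5,0,0,0,1],[0,0,0.5,0,0,0,1]]]'
```

```text
time_s: 22.12
eef_pos: [0.5377, 0.0228, 0.0698]
tool_rot: [0.001, 0.736, 0.677, -0.0]
ft_force: [-2.6, -5.7, 14.4]
gripper_width: 0.0
grip_force: 7.2
time_s: 22.38
eef_pos: [0.5378, 0.0228, 0.0695]
tool_rot: [0.001, 0.736, 0.677, -0.0]
ft_force: [-3.6, -5.6, 15.7]
gripper_width: -0.0002
grip_force: 8.0
```

```bash
python3 -m inch '[[[0,0,-10,0,0,0,1],[0,36,-10,0,0,0,1],[0,36,-6,0,0,0,1],[0,36,-4,0,0,0,1],[0,36,-3,0,0,0,1],[0,36,-2,0,0,0,1],[0,36,-1,0,0,0,1],[0,36,-1,0,0,0,1]]]'
python3 -m inch '[[[0,0,0.5,0,0,0,1],[0,0,1,0,0,0,1],[0,0,1,0,0,0,1]]]'
```

```text
time_s: 23.38
eef_pos: [0.5736, 0.0209, 0.0705]
tool_rot: [0.001, 0.735, 0.678, 0.001]
ft_force: [2.4, -0.1, 9.3]
gripper_width: 0.0001
grip_force: 4.6
time_s: 23.75
eef_pos: [0.5736, 0.0209, 0.0698]
tool_rot: [0.001, 0.735, 0.678, 0.001]
ft_force: [1.9, -0.0, 12.5]
gripper_width: -0.0002
grip_force: 6.3
```

```bash
python3 -m inch '[[[0,0,0.7,0,0,0,1],[0,0,0.7,0,0,0,1]]]'
python3 -m inch '[[[0,0,-10,0,0,0,1],[40,0,-10,0,0,0,1],[70,0,-8,0,0,0,1],[70,0,-4,0,0,0,1],[70,0,-2,0,0,0,1],[70,0,-1,0,0,0,1],[70,0,0,0,0,0,1],[70,0,0,0,0,0,1]]]'
python3 -m inch '[[[0,0,-10,0,0,0,1],[0,-36,-10,0,0,0,1],[0,-36,-6,0,0,0,1],[0,-36,-4,0,0,0,1],[0,-36,-3,0,0,0,1],[0,-36,-2,0,0,0,1],[0,-36,-1,0,0,0,1],[0,-36,-0.5,0,0,0,1]]]'
```

```text
time_s: 24.0
eef_pos: [0.5737, 0.0209, 0.0693]
tool_rot: [0.001, 0.735, 0.678, 0.001]
ft_force: [1.0, -1.0, 15.7]
gripper_width: 0.0003
grip_force: 7.5
time_s: 25.0
eef_pos: [0.5782, 0.0909, 0.0691]
tool_rot: [-0.0, 0.736, 0.677, 0.001]
ft_force: [-4.3, 5.6, 15.9]
gripper_width: 0.0002
grip_force: 8.0
time_s: 26.0
eef_pos: [0.5426, 0.0919, 0.0689]
tool_rot: [0.0, 0.736, 0.677, -0.001]
ft_force: [-5.1, -1.3, 16.8]
gripper_width: -0.0
grip_force: 8.2
```

All four corners bottom out at about the same height: z ≈ 0.069–0.0695 at 16 N, which is 0.072 unloaded. I'll rise and check.

```bash
python3 -m inch '[[[0,0,-15,0,0,0,1],[-20,10,-60,0,0,0,1],[-35,18,-100,0,0,0,1],[-35,18,-100,0,0,0,1],[-35,18,-100,0,0,0,1]]]'
python3 - <<'E'
from h import *
c=read_camera("wrist");P=cloud(c);h=cv2.cvtColor(c["frame"],cv2.COLOR_BGR2HSV)
m=(h[...,0]<26)&(h[...,1]>150)&(c["range_z"]>0)&(np.hypot(P[...,0]-.558,P[...,1]-.056)<.062)&(P[...,2]>.066)
T=P[m]
a=np.deg2rad(-4.8);B=np.array([[np.cos(a),-np.sin(a)],[np.sin(a),np.cos(a)]]);Q=(T[:,:2]-[.558,.056])@B
A=np.c_[Q,np.ones(len(Q))];k=np.linalg.lstsq(A,T[:,2],rcond=None)[0]
for x in(-18,18):
    for y in(-35,35): print("top z over pin",x,y,(k@[x/1e3,y/1e3,1]).round(4))
print(np.percentile(Q,[.5,99.5],axis=0).round(4),cv2.minAreaRect((T[:,:2]*1000).astype(np.float32)))
cv2.imwrite("pics/j.png",c["frame"])
E
python3 go.py .5735 .2165 .17 -4.8
```

```text
time_s: 26.62
eef_pos: [0.5578, 0.0563, 0.1684]
tool_rot: [0.0, 0.736, 0.677, 0.0]
ft_force: [0.5, -0.3, -0.4]
gripper_width: -0.0002
grip_force: 0.0
top z over pin -18 -35 0.0734
top z over pin -18 35 0.0737
top z over pin 18 -35 0.0715
top z over pin 18 35 0.0717
[[-0.028  -0.0474]
 [ 0.0312  0.0506]] ((559.7479248046875, 56.676025390625), (103.26187133789062, 110.18633270263672), 30.130765914916992)
[160.7, 2.9, -2.2, -0.0, 0.0, 90.1]
```

View pics/j.png

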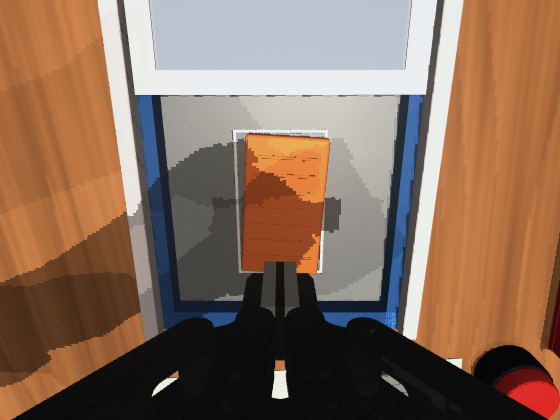

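The lens has been dragged askew by the presses: its far edge now runs from (246,135) to (330,139), against the outline's 233–328. I'll measure the yaw and height robustly.

```bash
cat > lens.py <<'E'
from h import *
c=read_camera("wrist");P=cloud(c)
a=np.deg2rad(-4.8);B=np.array([[np.cos(a),-np.sin(a)],[np.sin(a),np.cos(a)]])
Q=P.copy();Q[...,:2]=(P[...,:2]-[.558,.056])@B
h=cv2.cvtColor(c["frame"],cv2.COLOR_BGR2HSV)
m=(h[...,0]>3)&(h[...,0]<26)&(h[...,1]>170)&(c["range_z"]>0)&(abs(Q[...,0])<.045)&(abs(Q[...,1])<.062)&(abs(Q[...,2]-.0725)<.005)
m=cv2.morphologyEx(m.astype(np.uint8),cv2.MORPH_OPEN,np.ones((3,3)))>0
T=Q[m];A=np.c_[T[:,:2],np.ones(len(T))];w=np.ones(len(T),bool)
for _ in range(6): k=np.linalg.lstsq(A[w],T[w,2],rcond=None)[0];r=T[:,2]-A@k;w=abs(r)<max(2*r[w].std(),.0006)
print("n",len(T),w.sum(),"std",r[w].std())
for x in(-18,18): print([(x,y,round(float(k@[x/1e3,y/1e3,1])*1e3,2)) for y in(-35,35)], end=" ")
T=T[w];print("\nbox frame rect",cv2.minAreaRect((T[:,:2]*1000).astype(np.float32)))
for y in range(-48,55,12):
    s=T[abs(T[:,1]-y/1e3)<.003]
    if len(s)>20: print(y,"x lo/hi",np.percentile(s[:,0]*1e3,[1,99]).round(1),"z",np.median(s[s[:,0]<-.008,2]).round(4),np.median(s[s[:,0]>.012,2]).round(4))
g=(c["range_z"]>0)&(h[...,1]<60)&(abs(Q[...,0])<.07)&(abs(Q[...,1])<.06)&(abs(Q[...,0])>.04)&(abs(Q[...,2]-.062)<.006)
for sgn in(-1,1): print("pad",sgn,np.median(Q[g&(Q[...,0]*sgn>0)][:,2]).round(4))
E
python3 lens.py
```

```text
n 9774 8402 std 0.0004865539039840979
[(-18, -35, 71.41), (-18, 35, 71.37)] [(18, -35, 71.18), (18, 35, 71.14)] 
box frame rect ((1.797567367553711, 0.7392044067382812), (99.33849334716797, 55.147945404052734), 86.53787994384766)
-48 x lo/hi [-27.2  26.5] z 0.0713 0.0712
-36 x lo/hi [-26.9  26.1] z 0.0715 0.0712
-24 x lo/hi [-26.6  27.2] z 0.0713 0.0711
-12 x lo/hi [-26.1  28.1] z 0.0715 0.0712
0 x lo/hi [-25.1  28.7] z 0.0714 0.0711
12 x lo/hi [-24.3  29.3] z 0.0714 0.0711
24 x lo/hi [-23.7  30.1] z 0.0715 0.0712
36 x lo/hi [-23.4  30.8] z 0.0714 0.0712
48 x lo/hi [-22.5  29.6] z 0.0713 0.071
pad -1 0.061
pad 1 0.061
```

The lens is level within 0.3 mm at pad + 10.2 mm, so the pins are in. It is yawed −3.5° and 1.8 mm off in x, so a corner reaches the outline. I'll straighten it with a centred squeeze.

```bash
python3 -m inch '[[[0,0,20,0,0,0,0],[0,0,20,0,0,0,0],[0,0,60,0,0,0,0],[0,0,90,0,0,0,0],[0,0,100,0,0,0,0],[0,0,106,0,0,0,0],[0,0,107,0,0,0,0],[0,0,107,0,0,0,0]]]'
python3 -m inch '[[[0,0,0,0,0,0,0.2],[0,0,0,0,0,0,0.3],[0,0,0,0,0,0,0.4],[0,0,0,0,0,0,0.4],[0,0,0,0,0,0,0.4],[0,0,0,0,0,0,0.4]]]'
```

```text
time_s: 27.72
eef_pos: [0.5582, 0.0565, 0.0622]
tool_rot: [0.0, 0.736, 0.677, 0.0]
ft_force: [-0.6, 0.2, -0.3]
gripper_width: 0.086
grip_force: 0.0
time_s: 28.48
eef_pos: [0.5581, 0.0565, 0.0616]
tool_rot: [0.0, 0.736, 0.677, 0.0]
ft_force: [1.0, -1.3, 5.6]
gripper_width: 0.054
grip_force: 61.7
```

Gripped. Next: release, rise, and measure.

```bash
python3 -m inch '[[[0,0,0,0,0,0,0.25],[0,0,0,0,0,0,0.1],[0,0,0,0,0,0,0],[0,0,0,0,0,0,0],[0,0,-40,0,0,0,0],[0,0,-80,0,0,0,0],[0,0,-107,0,0,0,0],[0,0,-107,0,0,0,0]]]'
python3 lens.py;python3 go.py .5735 .2165 .17 -4.8
```

```text
time_s: 29.48
eef_pos: [0.5588, 0.0566, 0.1703]
tool_rot: [0.001, 0.736, 0.677, 0.001]
ft_force: [-0.3, 0.4, -0.6]
gripper_width: 0.0854
grip_force: 0.0
n 10270 8881 std 0.0004999365508137064
[(-18, -35, 71.39), (-18, 35, 71.2)] [(18, -35, 71.34), (18, 35, 71.15)] 
box frame rect ((-0.2061614990234375, 0.6797714233398438), (99.42874145507812, 55.14915084838867), 88.05625915527344)
-48 x lo/hi [-27.8  24.8] z 0.0713 0.0711
-36 x lo/hi [-28.9  25.2] z 0.0714 0.0714
-24 x lo/hi [-28.5  25. ] z 0.0714 0.0713
-12 x lo/hi [-27.5  25.9] z 0.0714 0.0714
0 x lo/hi [-27.3  27. ] z 0.0713 0.0712
12 x lo/hi [-27.3  26.9] z 0.0714 0.0712
24 x lo/hi [-26.3  26.9] z 0.0713 0.0713
36 x lo/hi [-26.   27.8] z 0.0711 0.0711
48 x lo/hi [-25.5  26.6] z 0.071 0.0707
pad -1 0.061
pad 1 0.061
[160.9, 2.1, -0.9, 0.1, -0.1, 90.0]
```

The lens is centred within 0.7 mm, yawed about 2°, inside the outline with margin, level and down. Now the guard.

```bash
python3 -m inch '[[[30,0,0,0,0,10.5,0],[60,0,0,0,0,21,0],[100,1,0,0,0,31.5,0],[130,2,0,0,0,42,0],[161,2,0,0,0,52.5,0],[161,2,0,0,0,63,0],[161,2,0,0,0,73.5,0],[161,2,0,0,0,84,0]]]'
python3 -m inch '[[[0,0,0,0,0,6,0],[0,0,0,0,0,6,0],[0,0,0,0,0,6,0]]]'
python3 go.py .5735 .216 .0945 -4.8
python3 - <<'E'
from hm import *
c=read_camera("wrist");P=cloud(c);m=red(c,P,(.573,.2165));T=P[m&(P[...,2]>.112)&(P[...,2]<.121)]
print(len(T),np.median(T,0).round(4),cv2.minAreaRect((T[:,:2]*1000).astype(np.float32)))
E
```

```text
time_s: 30.52
eef_pos: [0.5723, 0.2165, 0.1668]
tool_rot: [0.001, 1.0, 0.008, -0.001]
ft_force: [0.9, -0.3, 0.4]
gripper_width: 0.0855
grip_force: 0.0
time_s: 30.9
eef_pos: [0.5727, 0.2167, 0.1676]
tool_rot: [0.0, 0.999, -0.04, -0.001]
ft_force: [0.3, 0.1, -0.0]
gripper_width: 0.0855
grip_force: 0.0
[0.9, 0.5, 73.1, 0.1, 0.1, 0.2]
2580 [0.5756 0.2142 0.1164] ((571.3148193359375, 214.30519104003906), (11.885418891906738, 79.6142578125), 85.61127471923828)
```

```bash
python3 -m inch '[[[0,2,40,0,0,0,0],[0,2,65,0,0,0,0],[0,2,73,0,0,0,0],[0,2,73,0,0,0,0.4],[0,2,73,0,0,0,1],[0,2,73,0,0,0,1],[0,2,73,0,0,0,1],[0,2,73,0,0,0,1]]]'
python3 -m inch '[[[0,0,-1,0,0,0,1],[0,8,-1,0,0,0,1],[0,25,-1,0,0,0,1],[0,45,-1,0,0,0,1],[0,65,-1,0,0,0,1],[0,65,-1,0,0,0,1]]]'
```

```text
time_s: 31.95
eef_pos: [0.5731, 0.215, 0.0962]
tool_rot: [-0.0, 0.999, -0.041, 0.0]
ft_force: [-1.7, 0.7, 6.1]
gripper_width: 0.0104
grip_force: 59.1
time_s: 32.7
eef_pos: [0.5675, 0.148, 0.0963]
tool_rot: [0.001, 0.999, -0.042, -0.0]
ft_force: [1.0, -3.9, -4.4]
gripper_width: 0.0107
grip_force: 59.6
```

```bash
python3 -m inch '[[[0,10,0.5,0,0,0,1],[0,25,0.5,0,0,0,1],[0,45,0.5,0,0,0,1],[0,62,0.5,0,0,0,1],[0,75,0.5,0,0,0,1],[0,82,0.5,0,0,0,1],[0,86,0.5,0,0,0,1],[0,86,0.5,0,0,0,1]]]'
python3 -m inch '[[[0,4,0,0,0,0,1],[0,7,0,0,0,0,1],[0,9,0,0,0,0,1],[0,9,0,0,0,0,1]]]'
```

```text
time_s: 33.7
eef_pos: [0.5605, 0.0641, 0.0962]
tool_rot: [0.0, 0.999, -0.041, 0.0]
ft_force: [-0.4, 0.8, 6.8]
gripper_width: 0.011
grip_force: 61.0
time_s: 34.2
eef_pos: [0.56, 0.0568, 0.0962]
tool_rot: [-0.001, 0.999, -0.041, 0.0]
ft_force: [0.2, 5.6, 5.1]
gripper_width: 0.0106
grip_force: 60.9
```

```bash
python3 -m inch '[[[0,3,0,0,0,0,1],[0,5,0,0,0,0,1],[0,5,0,0,0,0,1]]]'
```

```text
time_s: 34.58
eef_pos: [0.56, 0.0566, 0.0962]
tool_rot: [-0.003, 0.999, -0.039, 0.001]
ft_force: [-0.4, 21.7, 3.8]
gripper_width: 0.0105
grip_force: 60.8
```

The guard is at the shut stop: y stayed at 0.0566 while the force rose to 22 N, 160 mm from open. I'll relax, release, rise and look.

```bash
python3 -m inch '[[[0,-3.5,0,0,0,0,1],[0,-3.5,0,0,0,0,0.8],[0,-3.5,0,0,0,0,0.3],[0,-3.5,0,0,0,0,0],[0,-3.5,-40,0,0,0,0],[0,-3.5,-90,0,0,0,0],[0,-3.5,-110,0,0,0,0],[0,-3.5,-110,0,0,0,0]]]'
python3 - <<'E'
from hm import *
c=read_camera("wrist");P=cloud(c);m=red(c,P,(.56,.0566));T=P[m&(P[...,2]>.112)&(P[...,2]<.121)]
print(len(T),cv2.minAreaRect((T[:,:2]*1000).astype(np.float32)))
cv2.imwrite("pics/z.png",c["frame"])
E
```

```text
time_s: 35.58
eef_pos: [0.5602, 0.0534, 0.2073]
tool_rot: [-0.0, 0.999, -0.042, 0.001]
ft_force: [-0.1, -0.6, -1.0]
gripper_width: 0.0859
grip_force: 0.0
1882 ((558.2042236328125, 55.8614616394043), (11.650683403015137, 79.16641998291016), 85.38512420654297)
```

View pics/z.png

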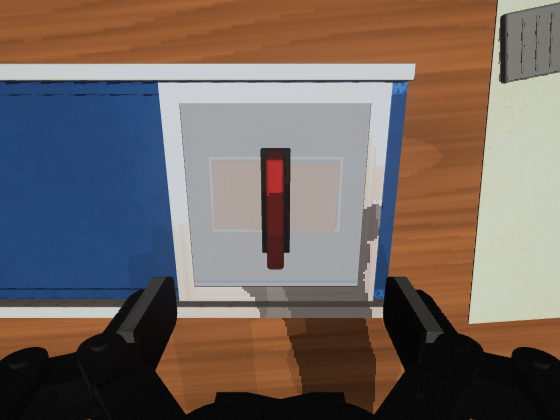

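The guard covers the window completely, with the handle at (275,210). The lens shows through it, inside the outline at (210–342, 158–231). Handing in.

```bash
python3 -c "
from station import *
print(job_done())"
```

```text
the job is handed in; nothing more can be done
None
```

The amber lens sits level on the pad inside the white outline (about 2° off square) with all four pins pressed in, the guard is shut to its stop over it, I did not touch the other lenses or lamps, and the job was handed in at about 36 s.

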